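# Check a skin probe on its reference pad

### The job

Lift the frosted dust cap off the reference block and stand it, open side down, inside the metal tray and let go of it. Then take the blue probe out of its stand and hold its orange sprung head on the red dot of the sloping white pad, the probe square to the pad's face (not to the counter) and pressed gently, so that the head is about half-way in and not at its stop. Finish while still holding the probe steadily like that, and leave everything else where it stands.

Things in the scene. Friction and masses are not known exactly. Their poses are not given: they have to be found in the camera images.
- block: Fixed reference block: grey rounded plate 110 x 110 mm, its level top (deck) 25 mm above the counter; origin at the centre of its underside, z up. A black post (36 mm across, 17.5 mm high) on the middle of the deck carries the white pad; the cap covers both and rests on the deck. Fixed bottles up to 130 mm high stand to its left, taller ones behind: carry things past them with 150 mm under them.
- pad: Round rigid white pad (30 mm across) on the post, with a thin red ring (17 mm across) and a red dot at its centre. Origin at the red dot, in the face, 30 mm above the deck, over the block's centre; z axis square to the face, outward: up, leaning 20 degrees to the block's -x side, which faces roughly (within 26 degrees) towards the robot.
- dust_cap: Frosted white hollow domed cap, about 20 g, open below, 70 mm high; origin at the centre of its open rim, z up. Outside 66 to 68 mm across for the lowest 45 mm; above that a 50 mm wide top, best gripped from above, 47 to 69 mm above the rim. Lifts straight up, at least 4 mm play round the post; raise it 40 mm to clear the pad.
- tray: Shallow metal tray fixed to the counter, 113 mm (x) by 201 mm (y), rim 18 mm high, its flat floor 2 mm above the counter; origin at the centre of its underside, z up. (A wall cabinet and shelf stand at the far left of the counter, beyond y = 0.4: keep the arm low or away there.)
- stand: Probe stand fixed to the counter: aluminium block 70 x 70 mm, top 55 mm above the counter, on a black foot 90 x 90 mm; an upright hole 25 mm wide goes down through its centre. Origin at the centre of its underside.
- probe: Loose probe, 0.12 to 0.2 kg, upright in the stand at first. Origin: centre of the underside of its grey collar (38 mm across, 8 mm high), which rests on the stand's top; z up the handle. Blue square handle 26 x 26 mm (flats square to x and y), 8 to 95 mm above the origin. Below, in the hole: steel neck 20 mm across, 30 mm long, and orange sprung head 12 mm across. Lift 50 mm to clear.
- probe_tip (a point): Centre of the flat lower end of the probe's orange head: 42 mm below the probe's origin on its axis while the head is out.
- probe_head (a joint): How far the probe's sprung head is pushed in, in m: 0 out, 0.010 at its hard stop. It needs about 1 N to start and 0.8 N more for each mm (5 N at 5 mm).
- cotton_pads: The stack of white cotton pads (59 mm across, 41 mm high); a loose bystander, to be left where it stands; origin at the centre of its underside.
- cream_pot: The cream pot, white lid and red base (68 mm across, 43 mm high); a loose bystander, to be left where it stands; origin at the centre of its underside.
- timer: The white round kitchen timer (55 mm across, 35 mm high); a loose bystander, to be left where it stands; origin at the centre of its underside.
- cartridge: The orange wax cartridge with a white top (30 x 38 x 98 mm); a loose bystander, to be left where it stands; origin at the centre of its underside.
There are look-alikes about, which are no part of the job. What is shaped like the dust_cap but brown is not meant. Of the things that look like the probe, the smaller one is meant.

How it is judged:
By the outcome, as a careful person would: the job done as asked, in the order asked, and still so for the second after the job is handed in, while the arm keeps its last pose, push and grip.
It also fails if it takes over 56 s, if anything falls off the work surface, if the arm or the gripper's body presses on something with over 40 N, if the wrist force passes 120 N, or if a joint passes its speed limit or range.

### The arm

A 7-joint arm with a two-finger parallel gripper is mounted at the origin on a cart in front of the work surface, level with it; the furniture and walls round the work are solid. World frame = base frame: x ahead of the robot, y to its left, z up, the work surface at z = 0. Lengths are in m, angles in rad, forces in N, time in s.
With the tool pointing down it reaches from about 0.4 to 0.875 m from the base axis. Payload 19.3 kg.
Tool frame: the origin (TCP) lies at the very end of the fingers, on their centre line; the grasp point (between the pads) lies 19 mm behind it; z points along the fingers, y is the line along which they close (so a half turn about z gives the same grasp; the last joint's range is limited). The gripper opens to 85 mm and grips with 20 to 120 N. Pads are 22 mm wide; open, the fingers measure 114 mm over their backs; the gripper's body (76 mm by 85 mm) begins 54 mm behind the grasp point. The pads swing forward as they close: fully open they stand 13 mm farther back than shut.
Start: joints at [-1.342, 0.521, -0.036, 1.599, 0.021, 1.021, -0.113], TCP at [0.184, 0.597, 0.231] pointing down, gripper open.
Joint ranges: [-2.91, 2.91], [-0.3, 2.13], [-1.5, 1.42], [0.17, 2.43], [-1.26, 4.41], [0.16, 1.93], [-2.52, 2.52]. Speed limits (rad/s): [1.89, 1.89, 2.39, 2.39, 3.01, 3.01, 3.01].

### API

Orientations are given as [roll, pitch, yaw] about the fixed x, y, z axes, in that order (R = Rz(yaw) Ry(pitch) Rx(roll)).
In Python, from workcell import bot gives the robot as it stands.
- The arm moves only by the shell command python3 -m crank 'ROWS' [FORCE]. ROWS is a JSON object of lists of equal length, an entry for each row: "travel": the shift along the world's x, y, z in cm, a list of three; "turn": the turn, a rotation vector about the world's x, y, z in degrees, a list of three; "gripper": the closure, from 0 (fully open) to 1 (shut). A call has exactly 5 rows; each row is the pose to reach, as a shift and turn from the pose commanded when the call began; what a row does not reach only later rows make up. A row lasts 1/10 s, in which the tool goes at most 50 mm and 8.59 degrees, less where a joint would pass 70% of its speed; a pose out of reach is approached as far as the arm can. A call with a gripper value outside its range is refused whole. The fingers move at their own pace and stop on an object; FORCE is the grip in N (left out, the last holds). Time passes only in rows, so rows that repeat a pose let the fingers close, or fill a call up. It gives the time, the measured TCP pose, the force, the opening and the grip force at its end, in the units of the state.
- bot.observe(): the state, without advancing time (a new reading comes with each control period).
- bot.grab_frame(name): name is "scene" or "top"; returns a dict with "pixels" (480x640x3 uint8, red, green, blue), "fx", "fy", "cx", "cy" (pixels), "extrinsics" (4x4, takes a point from world to camera coordinates). Camera axes: x right, y down, z forward; pixel columns grow to the right and rows downward; lengths in m; the calibration is good to about 2 mm. A picture is of the moment at which its call begins. There is no depth.
- bot.job_done(): hands the job in; it is judged then, once.
The state is a dict: "clock": time; "qpos": joint angles; "qd": joint speeds; "joint_efforts": joint torques, N m; "position": TCP position; "tool_rot": TCP orientation; "force": force on the tool from outside, world axes, zero at the start; "moment": the same for the moment, N m; "grip_width": finger opening in m; "finger_force": force on a finger pad.
Only numpy, scipy, OpenCV 4.12 (cv2) and the standard library are available. Lean on these libraries where they do the work, as an engineer would, in place of code of your own. Each camera call takes 0.05 s, during which the arm holds its last target. There are 200 camera calls.

## Working session

There is one attempt and no reset: what is moved stays moved. The work goes in short steps, Python scripts to look and compute and a shell command to move; the robot and the scene stay as the last step left them, time stands still between calls to the robot, and variables do not carry over. Pictures are saved under pics/ and viewed, at most 10 in all, crops included, and the job is handed in when it is done.

```bash
mkdir -p pics; cat > h.py <<'E'
import numpy as np, cv2, json
from workcell import bot
def grab(n,f):
    d=bot.grab_frame(n); cv2.imwrite(f'pics/{f}.png',d['pixels'][:,:,::-1])
    json.dump({k:(np.array(d[k]).tolist()) for k in ('fx','fy','cx','cy','extrinsics')},open(f'{n}.json','w')); return d
def ray(n,u,v):
    d=json.load(open(f'{n}.json'));E=np.array(d['extrinsics'])
    r=E[:3,:3].T@np.array([(u-d['cx'])/d['fx'],(v-d['cy'])/d['fy'],1]); return -E[:3,:3].T@E[:3,3],r
def onz(n,u,v,z):
    o,r=ray(n,u,v); return o+r*(z-o[2])/r[2]
def proj(n,p):
    d=json.load(open(f'{n}.json'));E=np.array(d['extrinsics']);c=E[:3,:3]@np.array(p)+E[:3,3]
    return d['fx']*c[0]/c[2]+d['cx'],d['fy']*c[1]/c[2]+d['cy']
E
python3 - <<'E'
from h import *
for n in('scene','top'):
    grab(n,n+'0'); print(n,ray(n,320,240))
print(bot.observe())
E
```

```text
scene (array([-0.12679367, -0.44463714,  1.04521652]), array([ 0.57333045,  0.31216359, -0.75808321]))
top (array([ 0.31410735, -0.08942634,  1.32755686]), array([ 0.15722983,  0.02211715, -0.98759717]))
{'clock': 0.1, 'qpos': array([-1.34221891,  0.52194583, -0.03633018,  1.59995475,  0.02117053,
        1.02109864, -0.11280583]), 'qd': array([-8.08607468e-04, -2.92297454e-03, -7.26254069e-05, -7.19110603e-04,
        2.37262030e-06,  9.88222151e-04, -1.65785830e-03]), 'joint_efforts': array([ 3.53661198e-03, -9.28483272e+01,  1.98440664e+00, -3.70528042e+01,
        1.82179094e-02,  5.32631966e-03,  6.77149660e-05]), 'position': array([0.18390326, 0.59701087, 0.23078725]), 'tool_rot': array([-3.14057065e+00,  4.53405821e-05,  2.84278549e+00]), 'force': array([ 0.15260943, -0.6306384 , -1.03548278]), 'moment': array([0.07336888, 0.04909173, 0.02676041]), 'finger_force': 0.0, 'grip_width': 0.0854521690814865}
```

View pics/scene0.png

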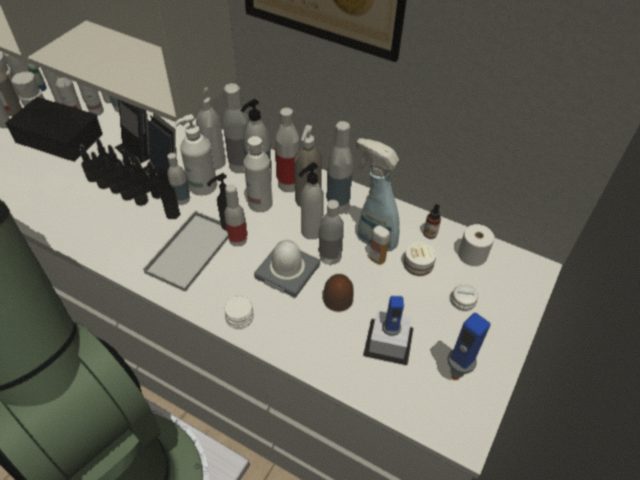

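View pics/top0.png

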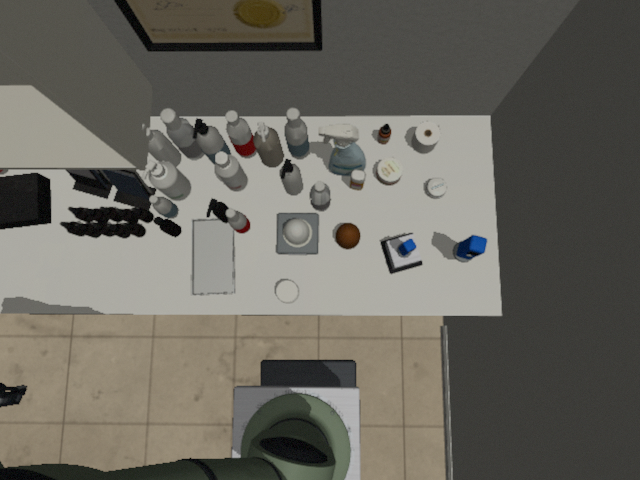

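The scene shows two candidates for the cap: the white dome on the grey block, scene (287,258) / top (297,232), and the brown dome, scene (339,292) / top (348,235). I choose the white one. There are two for the probe: the small one in the aluminium stand, scene (395,312) / top (407,246), and the larger one at scene (468,340) / top (472,247). I choose the small one. The tray is at top (213,257). A close crop will check both choices.

```bash
python3 - <<'E'
from h import *
t=cv2.imread('pics/top0.png');s=cv2.imread('pics/scene0.png')
def c(i,x,y): return cv2.resize(i[y:y+60,x:x+80],(400,300),interpolation=cv2.INTER_CUBIC)
cv2.imwrite('pics/m1.png',np.vstack([np.hstack([c(t,260,204),c(t,370,220)]),np.hstack([c(s,250,232),c(s,355,295)])]))
E
```

```text
(no output)
```

View pics/m1.png

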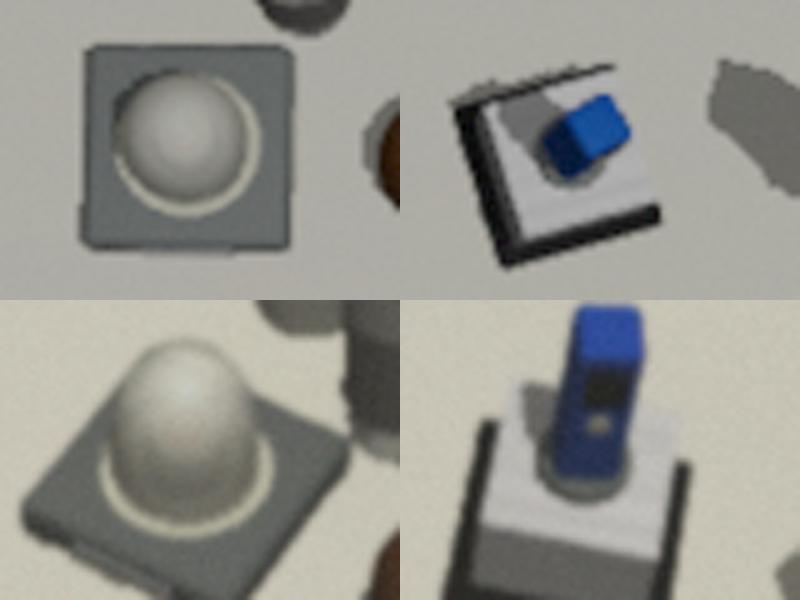

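```bash
cat >> h.py <<'E'
from scipy.optimize import minimize
def boxfit(masks,x0,h,z0,z1):
    "masks {cam:mask}; fit x,y,yaw of a square/rect prism half sizes h to convex hull of mask"
    hs={}
    for n,m in masks.items():
        k=cv2.convexHull(cv2.findNonZero(m.astype(np.uint8))); b=np.zeros((1920,2560),np.uint8)
        hs[n]=cv2.GaussianBlur(cv2.resize(cv2.fillConvexPoly(np.zeros((480,640),np.uint8),k,255),(2560,1920)),(0,0),3).astype(np.int16)
    def f(p):
        c,s=np.cos(p[2]),np.sin(p[2]);e=0
        for n,H in hs.items():
            q=np.float32([proj(n,(p[0]+c*a*h[0]-s*b*h[1],p[1]+s*a*h[0]+c*b*h[1],z)) for a in(-1,1) for b in(-1,1) for z in(z0,z1)])
            q=((q+.5)*4*16).astype(np.int32)
            r=cv2.fillConvexPoly(np.zeros((1920,2560),np.uint8),cv2.convexHull(q),255,cv2.LINE_AA,4)
            e+=np.abs(H-r).sum()/255/16
        return e
    sx=np.array([np.array(x0)]+[np.array(x0)+d for d in np.diag([.01,.01,.2])])
    r=minimize(f,x0,method='Nelder-Mead',options=dict(initial_simplex=sx,xatol=1e-4,fatol=.05)); return r.x,r.fun
E
python3 - <<'E'
from h import *
M={}
for n,(u,v) in dict(scene=(395,312),top=(407,246)).items():
    i=cv2.imread(f'pics/{n}0.png').astype(int); m=(i[:,:,0]>1.8*i[:,:,2])&(i[:,:,0]>50)
    k=np.zeros_like(m);k[v-25:v+25,u-25:u+25]=1;M[n]=m&k; print(M[n].sum())
p0=onz('top',409,245,.15)
for n in ('top','scene',None):
  for y in(0,.4,.8): print(n,boxfit({k:v for k,v in M.items() if n in(None,k)},[p0[0],p0[1],y],(.013,.013),.063,.150))
print('stand');C=[onz('top',370+a/5,220+b/5,.055) for a,b in((85,105),(212,70),(260,205),(125,240))]
print(np.array(C),np.mean(C,0))
C=[onz('top',260+a/5,204+b/5,.025) for a,b in((84,44),(294,44),(292,249),(81,247))];print('block',np.array(C),np.mean(C,0))
C=[onz('scene',250+a/5,232+(b-300)/5,.025) for a,b in((22,505),(350,450),(240,595))];print('scene block',np.array(C))
print('cap rim',onz('top',297.4,232.4,.025), 'scene', onz('scene',250+187/5,232+(453-300)/5,.025))
C=[onz('top',a,b,.018) for a,b in((193,219),(234,220),(235,293),(192,294))];print('tray',np.array(C),np.mean(C,0))
for n,u,v in(('pads',287,291),('brown',348,235)):print(n,onz('top',u,v,.04))
E
```

```text
242
171
top (array([ 0.49097388, -0.27271314,  0.6909378 ]), np.float64(43.10490196078431))
top (array([ 0.49120382, -0.27270654,  0.67890719]), np.float64(43.06470588235294))
top (array([ 0.49098955, -0.27270197,  0.68931845]), np.float64(43.13039215686275))
scene (array([ 0.49457844, -0.27125447,  0.29040389]), np.float64(130.0769607843137))
scene (array([ 0.49492443, -0.27118172,  0.28900103]), np.float64(130.41200980392156))
scene (array([ 0.49505983, -0.27106452,  0.28902091]), np.float64(130.26004901960783))
None (array([ 0.49171373, -0.27215174,  0.29057358]), np.float64(190.05024509803923))
None (array([ 0.49146565, -0.27199026,  0.29169159]), np.float64(190.06519607843137))
None (array([ 0.49152565, -0.27208202,  0.29225136]), np.float64(189.78039215686277))
stand
[[ 0.5142535  -0.23145172  0.055     ]
 [ 0.53235449 -0.29637434  0.055     ]
 [ 0.46326511 -0.31852641  0.055     ]
 [ 0.44544169 -0.25020202  0.055     ]] [ 0.4888287  -0.27413862  0.055     ]
block [[ 0.59416627  0.05425005  0.025     ]
 [ 0.59412455 -0.05678116  0.025     ]
 [ 0.4851632  -0.05624944  0.025     ]
 [ 0.48607078  0.05368501  0.025     ]] [ 0.5398812  -0.00127389  0.025     ]
scene block [[ 0.48993103  0.05232954  0.025     ]
 [ 0.58874483 -0.05629625  0.025     ]
 [ 0.49625092 -0.05475667  0.025     ]]
cap rim [ 0.5416079  -0.00090267  0.025     ] scene [0.5508981  0.00530494 0.025     ]
tray [[0.57889416 0.27804065 0.018     ]
 [0.57617304 0.16848074 0.018     ]
 [0.38371598 0.15913138 0.018     ]
 [0.38082801 0.27076351 0.018     ]] [0.4799028  0.21910407 0.018     ]
pads [0.38796482 0.02264902 0.04      ]
brown [ 0.53222408 -0.13290442  0.04      ]
```

The crop confirms both choices: the white frosted dome sits on the grey block (deck centred near top (297,233)), and the small blue handle stands in the aluminium stand. Now moving towards the cap.

```bash
python3 -m crank '{"travel":[[2.4,-4,0],[4.8,-8,0],[7.2,-12,0],[9.6,-16,0],[12,-20,0]],"turn":[[0,0,0],[0,0,0],[0,0,0],[0,0,0],[0,0,0]],"gripper":[0,0,0,0,0]}' 30
python3 -m crank '{"travel":[[2.4,-4,0],[4.8,-8,0],[7.2,-12,0],[9.6,-16,0],[12,-20,0]],"turn":[[0,0,0],[0,0,0],[0,0,0],[0,0,0],[0,0,0]],"gripper":[0,0,0,0,0]}'
python3 - <<'E'
from h import *
o=bot.observe();print(o['position'],o['tool_rot'],o['qpos'],o['force'])
E
```

```text
clock: 0.6
position: [0.3046, 0.3955, 0.2312]
tool_rot: [-3.141, -0.0, 2.843]
force: [1.4, 0.5, -0.9]
grip_width: 0.0855
finger_force: 0.0
clock: 1.1
position: [0.4246, 0.1955, 0.2313]
tool_rot: [3.142, -0.0, 2.843]
force: [1.8, 0.8, 0.6]
grip_width: 0.0853
finger_force: 0.0
[0.42455102 0.19547384 0.2313175 ] [ 3.14157205e+00 -4.90301642e-06  2.84290901e+00] [-0.64327737  0.27230357  0.1031377   2.00434379 -0.03636172  0.86663652
  0.75174427] [1.75585351 0.82940437 0.63206686]
```

```bash
python3 -m crank '{"travel":[[2.3,-3.9,0],[4.6,-7.8,0],[7,-11.8,0],[9.3,-15.7,0],[11.6,-19.7,0]],"turn":[[0,0,0],[0,0,0],[0,0,0],[0,0,0],[0,0,0]],"gripper":[0,0,0,0,0]}'
python3 -m crank '{"travel":[[0,0,-3],[0,0,-6],[0,0,-8.5],[0,0,-8.5],[0,0,-8.5]],"turn":[[0,0,0],[0,0,0],[0,0,0],[0,0,0],[0,0,0]],"gripper":[0,0,0,0,0]}'
python3 - <<'E'
from h import *
t=grab('top','t1')['pixels'];s=grab('scene','s1')['pixels']
def c(i,x,y): return cv2.resize(i[y:y+90,x:x+80,::-1],(400,450),interpolation=cv2.INTER_CUBIC)
cv2.imwrite('pics/m2.png',np.hstack([c(t,260,190),c(s,250,205)]))
o=bot.observe();print(o['position'],o['tool_rot'],o['qpos'])
E
```

```text
clock: 1.6
position: [0.5406, -0.0014, 0.2312]
tool_rot: [-3.142, -0.0, 2.843]
force: [0.4, 1.0, -0.1]
grip_width: 0.0852
finger_force: 0.0
clock: 2.1
position: [0.54, 0.0002, 0.1467]
tool_rot: [-3.141, -0.0, 2.843]
force: [1.3, 0.8, 0.5]
grip_width: 0.0853
finger_force: 0.0
[5.40676701e-01 3.50935740e-04 1.47628940e-01] [3.14094440e+00 1.56951627e-03 2.84280569e+00] [-0.233621    0.50467862  0.16743613  1.9093789  -0.12042145  0.73538443
  1.27462886]
```

View pics/m2.png

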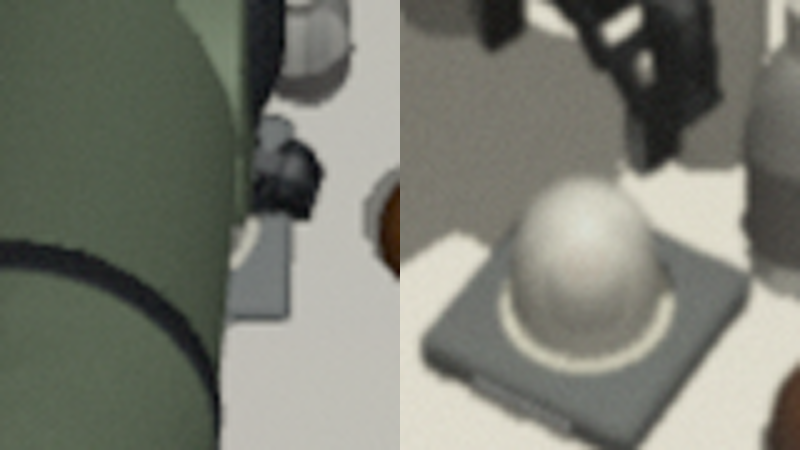

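The arm hides the cap from above, but in the scene crop the cap is upright and the fingers hang over it. Descending.

```bash
python3 -m crank '{"travel":[[0,0,-2],[0,0,-4],[0,0,-5.5],[0,0,-6.8],[0,0,-7.6]],"turn":[[0,0,0],[0,0,0],[0,0,0],[0,0,0],[0,0,0]],"gripper":[0,0,0,0,0]}'
python3 -m crank '{"travel":[[0,0,0],[0,0,0],[0,0,0],[0,0,0],[0,0,0]],"turn":[[0,0,0],[0,0,0],[0,0,0],[0,0,0],[0,0,0]],"gripper":[0.3,1,1,1,1]}' 25
python3 -m crank '{"travel":[[0,0,0],[0,0,0],[0,0,0],[0,0,0],[0,0,0]],"turn":[[0,0,0],[0,0,0],[0,0,0],[0,0,0],[0,0,0]],"gripper":[1,1,1,1,1]}' 25
```

```text
clock: 2.7
position: [0.5403, 0.0004, 0.0702]
tool_rot: [3.141, 0.001, 2.843]
force: [0.4, 0.1, 0.4]
grip_width: 0.0855
finger_force: 0.0
clock: 3.2
position: [0.5404, 0.0003, 0.0712]
tool_rot: [3.141, 0.001, 2.843]
force: [-1.3, 0.4, 6.3]
grip_width: 0.0486
finger_force: 25.4
clock: 3.7
position: [0.5405, 0.0003, 0.0712]
tool_rot: [3.141, 0.001, 2.843]
force: [-1.3, -0.4, 7.1]
grip_width: 0.0495
finger_force: 25.4
```

```bash
python3 -m crank '{"travel":[[0,0,1],[0,0,3],[0,0,6],[0,0,10],[0,0,14.5]],"turn":[[0,0,0],[0,0,0],[0,0,0],[0,0,0],[0,0,0]],"gripper":[1,1,1,1,1]}'
python3 - <<'E'
from h import *
t=grab('top','t2')['pixels'];s=grab('scene','s2')['pixels']
def c(i,x,y): return cv2.resize(i[y:y+120,x:x+80,::-1],(400,600),interpolation=cv2.INTER_CUBIC)
cv2.imwrite('pics/m3.png',np.hstack([c(t,260,170),c(s,250,180)]))
o=bot.observe();print(o['position'],o['grip_width'],o['qpos'])
E
```

```text
clock: 4.2
position: [0.5394, 0.0002, 0.2173]
tool_rot: [-3.141, -0.001, 2.843]
force: [0.9, 1.0, -0.0]
grip_width: 0.0495
finger_force: 26.1
[5.42324790e-01 1.90077814e-04 2.21474244e-01] 0.04918785451836785 [-0.25530633  0.40366213  0.19380957  1.84528883 -0.09787483  0.89316657
  1.25557736]
```

View pics/m3.png

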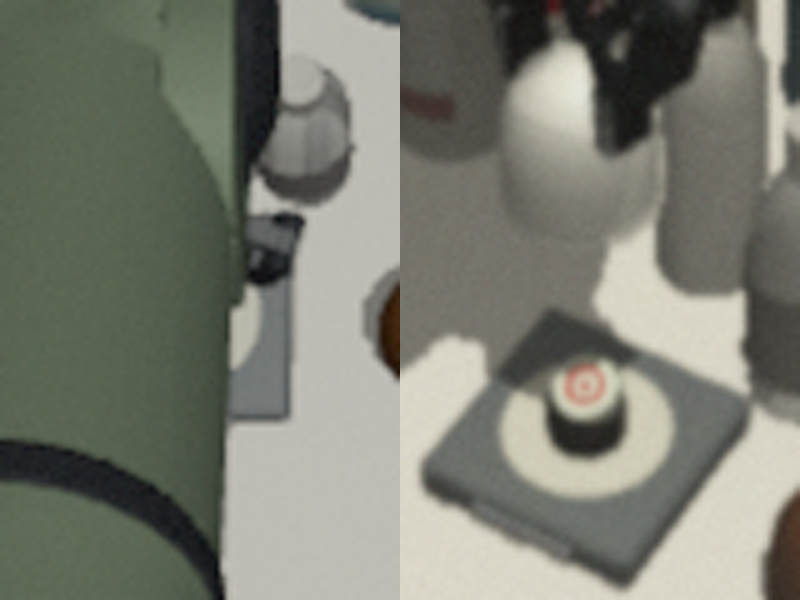

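The scene crop shows the cap in the gripper, upright, with the pad and its red ring bare at crop (585,385). Carrying the cap to the tray.

```bash
python3 -m crank '{"travel":[[-1,3,0],[-3,8,0],[-5,13,0],[-7,18,0],[-8,22,0]],"turn":[[0,0,0],[0,0,0],[0,0,0],[0,0,0],[0,0,0]],"gripper":[1,1,1,1,1]}'
python3 -m crank '{"travel":[[0,0,-3],[0,0,-6],[0,0,-9],[0,0,-11],[0,0,-12]],"turn":[[0,0,0],[0,0,0],[0,0,0],[0,0,0],[0,0,0]],"gripper":[1,1,1,1,1]}'
python3 -m crank '{"travel":[[0,0,-1.5],[0,0,-3],[0,0,-4],[0,0,-4.5],[0,0,-4.5]],"turn":[[0,0,0],[0,0,0],[0,0,0],[0,0,0],[0,0,0]],"gripper":[1,1,1,1,1]}'
python3 - <<'E'
from h import *
grab('top','t3');s=grab('scene','s3')['pixels']
cv2.imwrite('pics/m4.png',cv2.resize(s[170:320,110:310,::-1],(800,600),interpolation=cv2.INTER_CUBIC))
o=bot.observe();print(o['position'],o['force'])
E
```

```text
clock: 4.8
position: [0.4595, 0.2191, 0.2162]
tool_rot: [3.141, 0.0, 2.842]
force: [1.7, -0.6, -1.4]
grip_width: 0.049
finger_force: 26.1
clock: 5.3
position: [0.4602, 0.2174, 0.0943]
tool_rot: [-3.14, -0.001, 2.843]
force: [0.3, 0.5, 0.8]
grip_width: 0.049
finger_force: 26.1
clock: 5.8
position: [0.4607, 0.2177, 0.0503]
tool_rot: [-3.141, -0.0, 2.843]
force: [-0.2, -0.4, -0.3]
grip_width: 0.0489
finger_force: 26.1
[0.46104136 0.21780435 0.05086494] [ 0.1136982  -0.66826199 -0.12860371]
```

View pics/m4.png

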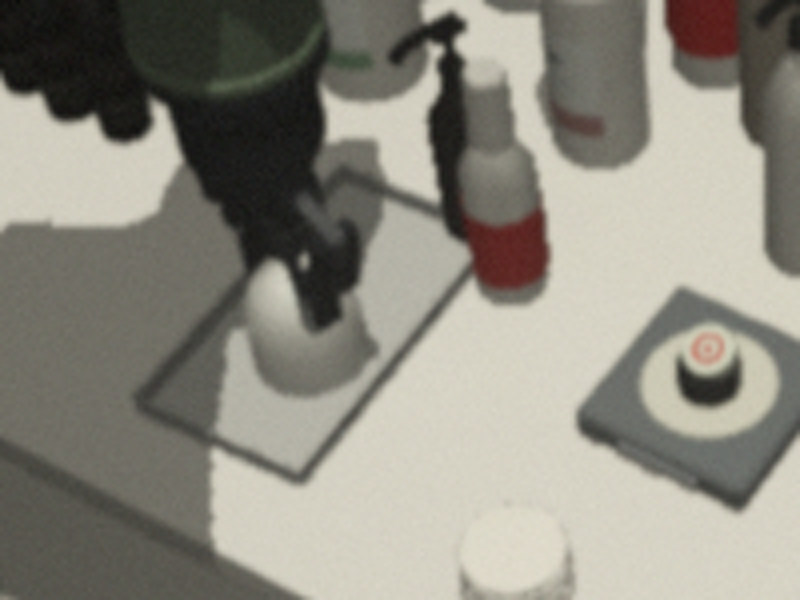

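The cap is upright over the tray floor, with its rim at about crop (310,385). It is roughly 2 mm up and well inside the walls. Lowering, opening, and retreating.

```bash
python3 -m crank '{"travel":[[0,0,-0.1],[0,0,-0.2],[0,0,-0.25],[0,0,-0.25],[0,0,-0.25]],"turn":[[0,0,0],[0,0,0],[0,0,0],[0,0,0],[0,0,0]],"gripper":[1,1,1,1,0.6]}'
python3 -m crank '{"travel":[[0,0,0],[0,0,0],[0,0,0],[0,0,0],[0,0,0]],"turn":[[0,0,0],[0,0,0],[0,0,0],[0,0,0],[0,0,0]],"gripper":[0.3,0,0,0,0]}'
python3 -m crank '{"travel":[[0,0,1],[0,0,3],[0,0,7],[0,0,12],[0,0,17]],"turn":[[0,0,0],[0,0,0],[0,0,0],[0,0,0],[0,0,0]],"gripper":[0,0,0,0,0]}'
python3 - <<'E'
from h import *
M={}
for n,(u,v) in dict(scene=(395,312),top=(407,246)).items():
    i=cv2.imread(f'pics/{n}0.png').astype(int); m=(i[:,:,0]>1.4*i[:,:,2]+8)
    k=np.zeros_like(m);k[v-30:v+30,u-25:u+25]=1;m=(m&k).astype(np.uint8)
    l=cv2.connectedComponentsWithStats(m); j=1+np.argmax(l[2][1:,4]); m=l[1]==j; M[n]=m; print(l[2][j])
for n in ('top','scene',None):
  for y in(0,.3,.7): print(n,boxfit({k:v for k,v in M.items() if n in(None,k)},[.491,-.272,y],(.013,.013),.063,.150))
q=[proj('scene',(.491,-.272,z)) for z in(.063,.15)];print(q)
E
```

```text
clock: 6.4
position: [0.4608, 0.2178, 0.048]
tool_rot: [3.141, 0.0, 2.843]
force: [-1.3, -0.2, 6.0]
grip_width: 0.0493
finger_force: 26.6
clock: 6.9
position: [0.4607, 0.2177, 0.0478]
tool_rot: [-3.142, -0.0, 2.843]
force: [-0.1, 0.1, 0.9]
grip_width: 0.0855
finger_force: 0.0
clock: 7.4
position: [0.4603, 0.2173, 0.2203]
tool_rot: [-3.141, -0.0, 2.843]
force: [1.0, 0.9, 0.5]
grip_width: 0.0853
finger_force: 0.0
[387 296  17  34 307]
[399 239  17  17 174]
top (array([ 0.49084452, -0.27259341,  0.6971635 ]), np.float64(42.59583333333333))
top (array([ 0.49105358, -0.27275206,  0.69313058]), np.float64(42.542647058823526))
top (array([ 0.49097226, -0.2727167 ,  0.6917832 ]), np.float64(42.53970588235294))
scene (array([ 0.49461761, -0.27168493,  0.29216847]), np.float64(103.4154411764706))
scene (array([ 0.4943431 , -0.27169983,  0.29119024]), np.float64(103.26446078431373))
scene (array([ 0.4941275 , -0.27162362,  0.29317256]), np.float64(103.32377450980393))
None (array([ 0.49218503, -0.27237932,  0.29821536]), np.float64(164.41151960784313))
None (array([ 0.4921535 , -0.27228103,  0.29663141]), np.float64(164.425))
None (array([ 0.49218983, -0.27226509,  0.29904092]), np.float64(164.26078431372548))
[(np.float64(391.1898617789907), np.float64(326.68542881138916)), (np.float64(396.2965354045555), np.float64(301.40011378999714))]
```

```bash
python3 - <<'E'
from h import *
o=[]
for n,x,y in(('top',386,224),('scene',374,290)):
  for yaw in(.29,.69):
    i=cv2.resize(cv2.imread(f'pics/{n}0.png')[y:y+40,x:x+50],(400,320),interpolation=cv2.INTER_CUBIC)
    c,s=np.cos(yaw),np.sin(yaw)
    for z in(.063,.15):
        q=[proj(n,(.4915+.013*(c*a-s*b),-.2725+.013*(s*a+c*b),z)) for a,b in((-1,-1),(-1,1),(1,1),(1,-1))]
        q=((np.array(q)+.5-[x,y])*8*16).astype(np.int32); cv2.polylines(i,[q.reshape(-1,1,2)],True,(0,255,255) if z>.1 else (0,255,0),1,cv2.LINE_AA,4)
    o.append(i[:300])
cv2.imwrite('pics/ov.png',np.vstack([np.hstack(o[:2]),np.hstack(o[2:])]))
E
```

```text
(no output)
```

View pics/ov.png

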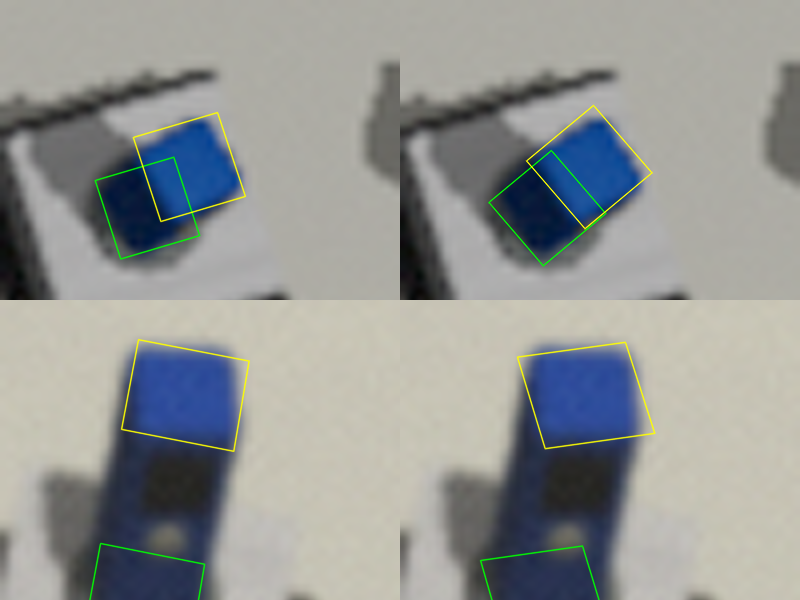

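In the overlay, the handle's edges lie between the two model yaws of 0.29 and 0.69. The top-face centre at crop (195,168) fits the position (0.4915, -0.273), and the handle yaw is about 0.5 rad (28.6°). The tool therefore needs a turn of about -44°.

```bash
python3 -m crank '{"travel":[[0.3,-4.9,0],[0.6,-9.8,0],[0.9,-14.7,0],[1.2,-19.6,0],[1.5,-24.5,0]],"turn":[[0,0,-4.4],[0,0,-8.8],[0,0,-13.2],[0,0,-17.6],[0,0,-22]],"gripper":[0,0,0,0,0]}'
python3 -m crank '{"travel":[[0.3,-4.9,0],[0.6,-9.8,0],[0.9,-14.7,0],[1.2,-19.6,0],[1.6,-24.5,0]],"turn":[[0,0,-4.4],[0,0,-8.8],[0,0,-13.2],[0,0,-17.6],[0,0,-22.3]],"gripper":[0,0,0,0,0]}'
python3 -m crank '{"travel":[[0,0,0],[0,0,0],[0,0,0],[0,0,0],[0,0,0]],"turn":[[0,0,0],[0,0,0],[0,0,0],[0,0,0],[0,0,0]],"gripper":[0,0,0,0,0]}'
python3 - <<'E'
from h import *
o=bot.observe();print(o['position'],o['tool_rot'],o['qpos'])
t=grab('top','t5')['pixels'];s=grab('scene','s5')['pixels']
cv2.imwrite('pics/m5.png',np.hstack([cv2.resize(t[200:300,180:280,::-1],(400,400)),cv2.resize(s[200:300,140:240,::-1],(400,400))]))
E
```

```text
clock: 7.9
position: [0.4754, -0.0292, 0.2188]
tool_rot: [3.14, 0.0, 2.456]
force: [1.2, -0.2, 1.0]
grip_width: 0.0853
finger_force: 0.0
clock: 8.4
position: [0.4914, -0.2742, 0.2187]
tool_rot: [3.141, 0.0, 2.067]
force: [1.7, 0.0, 0.3]
grip_width: 0.085
finger_force: 0.0
clock: 8.9
position: [0.492, -0.2714, 0.218]
tool_rot: [3.141, -0.0, 2.071]
force: [-0.4, -0.0, -0.0]
grip_width: 0.0853
finger_force: 0.0
[ 0.49201316 -0.27135126  0.21804848] [ 3.14110745e+00 -1.22687447e-04  2.07112841e+00] [ 0.07998954  0.47147091  0.44368558  1.80122662 -0.24748977  0.92362562
  1.13201449]
```

View pics/m5.png

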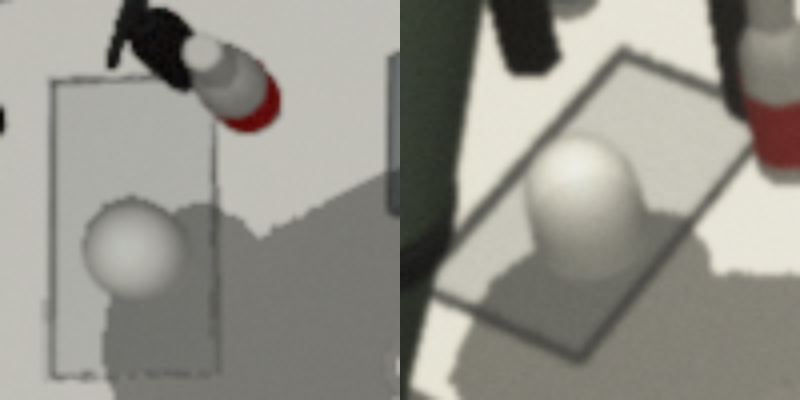

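The cap stands upright and free inside the tray, at top-crop (130,248). Descending on the probe and gripping.

```bash
python3 -m crank '{"travel":[[0,-0.1,-3],[0,-0.1,-6],[0,-0.1,-9],[0,-0.1,-11],[0,-0.1,-11.7]],"turn":[[0,0,0],[0,0,0],[0,0,0],[0,0,0],[0,0,0]],"gripper":[0,0,0,0,0]}'
python3 -m crank '{"travel":[[0,0,0],[0,0,0],[0,0,0],[0,0,0],[0,0,0]],"turn":[[0,0,0],[0,0,0],[0,0,0],[0,0,0],[0,0,0]],"gripper":[0,0.5,1,1,1]}' 60
python3 -m crank '{"travel":[[0,0,0],[0,0,0],[0,0,0],[0,0,0],[0,0,0]],"turn":[[0,0,0],[0,0,0],[0,0,0],[0,0,0],[0,0,0]],"gripper":[1,1,1,1,1]}' 60
```

```text
clock: 9.5
position: [0.491, -0.2726, 0.099]
tool_rot: [-3.14, -0.002, 2.07]
force: [0.9, -0.3, 0.9]
grip_width: 0.0854
finger_force: 0.0
clock: 10.0
position: [0.492, -0.2733, 0.1013]
tool_rot: [3.141, 0.001, 2.07]
force: [-0.5, -0.2, 0.0]
grip_width: 0.0282
finger_force: 0.0
clock: 10.5
position: [0.4919, -0.2734, 0.1013]
tool_rot: [3.141, 0.0, 2.07]
force: [-1.2, 0.3, 6.6]
grip_width: 0.0259
finger_force: 60.2
```

```bash
python3 -m crank '{"travel":[[0,0,1],[0,0,3],[0,0,6],[0,0,9],[0,0,12]],"turn":[[0,0,0],[0,0,0],[0,0,0],[0,0,0],[0,0,0]],"gripper":[1,1,1,1,1]}'
python3 - <<'E'
from h import *
o=bot.observe();print(o['position'],o['tool_rot'],o['force'],o['grip_width'])
for k in range(3):
  for n,(u,v) in dict(scene=(287,257),top=(297,231)).items():
    i=grab(n,n+'6')['pixels'].astype(float); w=i[v-9:v+10,u-9:u+10]
    r=np.clip(w[:,:,0]-w[:,:,1]-12,0,None); yy,xx=np.mgrid[v-9:v+10,u-9:u+10]
    if r.sum()>50:
        c=((r*xx).sum()/r.sum(),(r*yy).sum()/r.sum()); print(n,c,r.sum(),onz(n,*c,.055),[tuple(np.round(proj(n,(.54,-.001,.055)),1))])
E
```

```text
clock: 11.0
position: [0.4914, -0.2733, 0.2226]
tool_rot: [-3.142, 0.0, 2.069]
force: [0.9, -0.5, -1.8]
grip_width: 0.0254
finger_force: 59.1
[ 0.49144666 -0.27330953  0.22259263] [-3.14150471e+00  1.04379687e-04  2.06931587e+00] [ 0.86497689 -0.46862588 -1.76069353] 0.0254447963678112
scene (np.float64(285.86625), np.float64(256.11125)) 800.0 [0.54463791 0.00436644 0.055     ] [(np.float64(286.9), np.float64(258.5))]
top (np.float64(296.068661971831), np.float64(229.8943661971831)) 568.0 [0.54288798 0.00055621 0.055     ] [(np.float64(296.7), np.float64(231.0))]
scene (np.float64(285.85750315258514), np.float64(256.1488020176545)) 793.0 [0.54453887 0.00432769 0.055     ] [(np.float64(286.9), np.float64(258.5))]
top (np.float64(296.08880994671404), np.float64(229.91296625222026)) 563.0 [5.4283954e-01 5.0387054e-04 5.5000000e-02] [(np.float64(296.7), np.float64(231.0))]
scene (np.float64(285.8432364096081), np.float64(256.1479140328698)) 791.0 [0.54452541 0.00435572 0.055     ] [(np.float64(286.9), np.float64(258.5))]
top (np.float64(296.0862676056338), np.float64(229.93309859154928)) 568.0 [5.42787094e-01 5.09725612e-04 5.50000000e-02] [(np.float64(296.7), np.float64(231.0))]
```

```bash
python3 -m crank '{"travel":[[0,2,0],[0.2,5,0],[0.4,9,0],[0.6,13,0],[0.8,17,0]],"turn":[[0,-1,0],[0,-3,0],[0,-6,0],[0,-9,0],[0,-12,0]],"gripper":[1,1,1,1,1]}'
python3 -m crank '{"travel":[[0,4,0],[0,7,-1],[0.1,9,-2.5],[0.2,10.4,-4.5],[0.2,10.4,-5.5]],"turn":[[0,-2,0],[0,-4,0],[0,-6,0],[0,-8,0],[0,-8,0]],"gripper":[1,1,1,1,1]}'
python3 -m crank '{"travel":[[0,0,0],[0,0,0],[0,0,0],[0,0,0],[0,0,0]],"turn":[[0,0,0],[0,0,0],[0,0,0],[0,0,0],[0,0,0]],"gripper":[1,1,1,1,1]}'
python3 - <<'E'
from h import *
from scipy.spatial.transform import Rotation as R
o=bot.observe();print(o['position'],o['tool_rot'],o['force'],o['grip_width'],o['qpos'])
z=R.from_euler('xyz',o['tool_rot']).apply([0,0,1]);print('tool z',z)
tip=o['position']+z*.0883;print('tip',tip)
t=grab('top','t7')['pixels'];s=grab('scene','s7')['pixels']
a=cv2.resize(t[200:260,265:325,::-1],(400,400),interpolation=cv2.INTER_CUBIC);b=cv2.resize(s[215:275,257:317,::-1],(400,400),interpolation=cv2.INTER_CUBIC)
cv2.imwrite('pics/m6.png',np.hstack([a,b]))
for n in('top','scene'):print(n,proj(n,tip),proj(n,tip-z*.012))
E
```

```text
clock: 11.8
position: [0.499, -0.1019, 0.22]
tool_rot: [2.956, 0.1, 2.06]
force: [1.6, 0.1, -0.7]
grip_width: 0.0252
finger_force: 59.3
clock: 12.3
position: [0.5, 0.0024, 0.1636]
tool_rot: [2.835, 0.164, 2.047]
force: [0.1, -0.0, -1.0]
grip_width: 0.0255
finger_force: 59.2
clock: 12.8
position: [0.502, 0.0004, 0.1662]
tool_rot: [2.832, 0.164, 2.043]
force: [-0.0, 0.0, -1.4]
grip_width: 0.0254
finger_force: 59.3
[5.01987630e-01 4.35642794e-04 1.66219621e-01] [2.83163003 0.16443512 2.04329271] [-0.03718466  0.03621056 -1.41835336] 0.025368958497796183 [-0.43243959  0.31490285  0.33789619  2.27894688 -0.26884723  0.22422246
  0.6222176 ]
tool z [ 3.42552272e-01  5.56357249e-06 -9.39498771e-01]
tip [5.32234996e-01 4.36134057e-04 8.32618793e-02]
top (np.float64(295.29131154758727), np.float64(232.0833547664892)) (np.float64(294.9524163450721), np.float64(232.93035380625858))
scene (np.float64(283.96828472585497), np.float64(252.3367978692219)) (np.float64(282.76058551749855), np.float64(250.22555108715733))
```

View pics/m6.png

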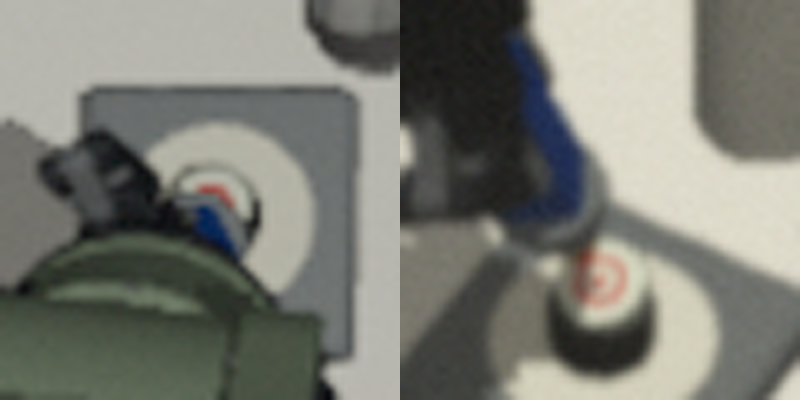

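The scene crop shows the head just above the pad, with the red dot at crop (600,278) and the dim head tip near (588,255). Moving to about 6 mm off the pad for the relative measurement.

```bash
python3 -m crank '{"travel":[[0.2,0,-0.5],[0.4,0,-1],[0.6,0,-1.6],[0.8,0,-2.2],[0.8,0,-2.2]],"turn":[[0,0,0],[0,0,0],[0,0,0],[0,0,0],[0,0,0]],"gripper":[1,1,1,1,1]}'
python3 - <<'E'
from h import *
from scipy.spatial.transform import Rotation as R
t=grab('top','t8')['pixels'];s=grab('scene','s8')['pixels']
o=bot.observe();print(o['position'],o['tool_rot'],o['force'],o['qpos'])
z=R.from_euler('xyz',o['tool_rot']).apply([0,0,1]);tip=o['position']+z*.0883;print('tip',tip,z)
for n in('top','scene'):print(n,proj(n,tip),proj(n,tip-z*.012),'pad',proj(n,(.542,.0004,.055)))
a=cv2.resize(t[210:250,277:317,::-1],(400,400),interpolation=cv2.INTER_CUBIC);b=cv2.resize(s[233:273,267:307,::-1],(400,400),interpolation=cv2.INTER_CUBIC)
cv2.imwrite('pics/m7.png',np.clip(np.hstack([a,b]).astype(float)*1.3,0,255))
# block fits
m={}
for n,f,(u,v) in(('top','top0',(297,233)),('scene','s2',(287,268))):
    i=cv2.imread(f'pics/{f}.png').astype(int); k=np.zeros(i.shape[:2],np.uint8)
    mm=(i[:,:,0]>i[:,:,2]+3)&(i.sum(2)<390)&(i.sum(2)>150); w=40; k[v-30:v+30,u-w:u+w]=mm[v-30:v+30,u-w:u+w]
    k=cv2.morphologyEx(k,cv2.MORPH_OPEN,np.ones((3,3),np.uint8));l=cv2.connectedComponentsWithStats(k);j=1+np.argmax(l[2][1:,4]);print(l[2][j]);m[n]=l[1]==j
for n in m: print(n,boxfit({n:m[n]},[.541,0,.0],(.055,.055),0,.025))
i=s.astype(int);yy,xx=np.where((i[:,:,0]-i[:,:,2]>35)&(i[:,:,0]>60)); k=(abs(xx-287)<14)&(abs(yy-253)<14)
for x,y in zip(xx[k],yy[k]): print(x,y,i[y,x],end=';')
E
```

```text
clock: 13.4
position: [0.5096, 0.0005, 0.1428]
tool_rot: [2.834, 0.164, 2.044]
force: [0.6, -0.4, -1.6]
grip_width: 0.0254
finger_force: 59.3
[5.09616201e-01 4.65148178e-04 1.43498601e-01] [2.83289793 0.16420663 2.04359899] [ 0.5141711  -0.921106   -1.49624453] [-0.37236926  0.37045842  0.27346709  2.27697205 -0.31558879  0.16854188
  0.66695335]
tip [5.39762528e-01 4.38256466e-04 6.05040934e-02] [ 3.41408001e-01 -3.04549394e-04 -9.39915147e-01]
top (np.float64(295.9518058345133), np.float64(230.71806384285358)) (np.float64(295.62379467027796), np.float64(231.53097392784113)) pad (np.float64(296.1250937057604), np.float64(230.23530060877653))
scene (np.float64(286.1539898610693), np.float64(256.7258599031752)) (np.float64(284.9882603529297), np.float64(254.68332659013302)) pad (np.float64(286.7875685863587), np.float64(257.64249581803546))[ WARN:0@3.490] global loadsave.cpp:1063 imwrite_ Unsupported depth image for selected encoder is fallbacked to CV_8U.
Traceback (most recent call last):
ValueError: attempt to get argmax of an empty sequence
```

View pics/m7.png

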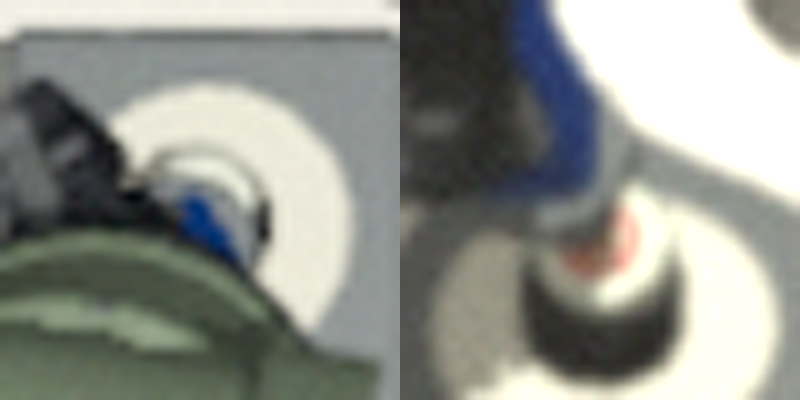

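The scene crop shows the head tip covering the upper left of the red ring: tip edge near (610,245), ring still visible at right (635,235) and below (585,265). I'll measure the remaining offset numerically.

```bash
python3 - <<'E'
from h import *
n='scene';a=np.array(proj(n,(.542,.0004,.055)))
J=np.array([np.array(proj(n,(.542+dx,.0004+dy,.055+dz)))-a for dx,dy,dz in((.001,0,-.0), (0,.001,0),(0,0,.001))]);print('px per mm x,y,z\n',J)
A=cv2.imread('pics/scene6.png').astype(int);B=cv2.imread('pics/s8.png').astype(int)
r=slice(250,264);c=slice(278,297)
print('cols',list(range(278,297)))
for k,I in(('R-G before',A),('R-G now',B)):
    print(k);print((I[r,c,2]-I[r,c,1]))
print('G before');print(A[r,c,1]);print('G now');print(B[r,c,1])
E
```

```text
px per mm x,y,z
 [[ 0.24197784 -0.30992364]
 [-0.39366894 -0.18060779]
 [-0.01347554 -0.29078165]]
cols [278, 279, 280, 281, 282, 283, 284, 285, 286, 287, 288, 289, 290, 291, 292, 293, 294, 295, 296]
R-G before
[[-4 -3 -2 -2 -4 -3 -3 -3 -3 -2 -3 -3 -1 -3 -4 -5 -5 -2 -3]
 [-3 -3 -3 -1 -2 -4 -1 -4 -3 -3 -3 -2  1 -4 -2 -3 -4 -3 -1]
 [-2 -3 -1 -3 -2 -2  1  4  7  6  5  3 -2 -1 -1 -2 -1 -2 -2]
 [ 0 -2  0  0 -1  3 13 25 29 28 26 20  7  1 -1  0  0  1  0]
 [ 4  2  1  1  1 11 34 44 34 34 35 38 19  3  0  0  3  1  1]
 [ 2  2  1  1  7 29 50 30 15 17 16 30 31  6 -1 -1  0  2  3]
 [ 4  3  2  3 13 44 43 18 17 18  8 16 26  4  0  1  2  2  5]
 [ 3  3  0  4 18 49 39 14 21 24 12 19 24  6 -1  0  0  3  3]
 [ 4  1  1 -2 15 45 37 16 17 17 16 25 23  2  0  0  3  1  3]
 [ 2  2  1 -1  9 25 31 24 22 22 26 26 11  3 -3  0  2  2  2]
 [ 4  1  0  0  2  8 15 20 25 21 19 12  5  0  0  0  1  2  2]
 [ 4  2  1 -1  0  1  6  7 12 10  6  4  2 -2 -1  1  0  2  3]
 [ 2  1  1  0 -3  0  0 -1  1  2  1  0 -1  2  0  0  1  1  2]
 [ 2  2 -3  0  1  0 -2 -1 -1 -2  1  1 -2  0  2  1  0  2  5]]
R-G now
[[ -5  -3  -3  -7  -7  -9 -11 -11  -9  -
[... 2679 characters left out ...]
  75  67  69 107 153 167 206 212 204 196 204
  200]
 [ 70  70  74  79  79  66  62  64  62  76 122 161 160 202 217 204 189 202
  206]
 [100  88  85  90  80  69  65  59  66  78 121 154 162 205 212 191 179 201
  207]
 [101  91  89 102 100  79  69  65  78  90 116 143 174 205 202 170 157 193
  206]
 [103  79  76 101 110  93  76  76  78  96 117 152 193 209 191 148 129 174
  203]
 [ 99  66  67  91 108 107  99  88  98 127 164 187 203 201 165 118 103 153
  198]
 [ 99  59  46  73  98 110 109 112 132 174 199 203 190 166 129  92  90 144
  198]
 [ 98  59  41  49  77  93 107 116 148 186 191 180 152 117  92  70  83 142
  195]
 [ 98  58  40  40  50  69  87 100 122 150 147 127 101  83  70  54  80 147
  198]]
```

```bash
python3 - <<'E'
from h import *
P=np.array([.4916,-.2734,.2220])
for d in(.0883,.0823,.0763,.0463): print(d,proj('scene',P-[0,0,d]))
I=cv2.imread('pics/scene6.png').astype(int);u,v=[int(round(x)) for x in proj('scene',P-[0,0,.0823])]
r=slice(v-9,v+10);c=slice(u-9,u+10);D=I[r,c,2]-I[r,c,1]
print('rows',v-9,'cols',u-9);print(D);print(I[r,c,2])
E
```

```text
0.0883 (np.float64(396.1065712068681), np.float64(306.455012872269))
0.0823 (np.float64(396.477102051404), np.float64(304.63783317835373))
0.0763 (np.float64(396.85079411645324), np.float64(302.80515003632))
0.0463 (np.float64(398.7681195470618), np.float64(293.40208713208955))
rows 296 cols 387
[[ 4  3  3  1  2  0 -1 -2 -5 -4  1 -1 -2 -4 -1 -3 -3 -3 -4]
 [ 3  3  3  3  2  1 -1 -1  1 -1 -2 -1  1 -2 -3 -3 -2 -4 -2]
 [ 4  3  3  5  5  3 -1  2  1 -1  1  1  1  1 -2 -3 -2 -3 -4]
 [ 4  3  3  5  3  1 -3  0  0 -1  2  0 -1 -3  0  0  0 -1  3]
 [ 3  2  4  3  3  1 -1  1  1  2 -2  0  1  0  1  3  2  5  3]
 [ 3  2  3  4  4  3  0  0  0  1 -1  0  2  2  0  3  5  4  4]
 [ 2  1  2  2  3  2  1 -1  0 -1  1  2 -1  2  2  4  4  3  2]
 [ 2  2  3  3  5  3  3 -2  0 -3  0  0 -1  2  4  2  2  4  1]
 [ 2  2  2  2  6  6  9 10  6  1  3  1  3  2  3  3  2  2  2]
 [ 2  2  1  3  2  8 17 22 17 13 13 11  6  2  4  2  2  2  3]
 [ 1  1  2  2  2  6 20 30 32 32 27 18  6  2  2  2  2  1  3]
 [ 1  2  2  2  2  5 11 23 29 37 31 14  5  2  3  2  3  2  1]
 [ 1  1  0  2  1  3  5  9 14 18 14  8  4  3  2  3  1  2  2]
 [ 1  2  2  1  2  1  2 
[... 1177 characters left out ...]
 115 103 100 114 151 199 221 228 230 229 228
  230]
 [230 229 230 230 228 220 194 159 141 144 161 189 221 228 230 231 231 229
  229]
 [229 230 228 229 228 228 219 207 194 199 206 217 227 230 230 230 228 229
  229]
 [228 229 231 229 230 230 231 227 225 227 226 228 229 229 230 230 230 229
  228]
 [229 229 229 229 229 228 229 229 231 230 229 230 229 230 229 230 230 229
  230]
 [223 226 227 228 228 229 228 230 230 230 230 229 229 229 229 230 230 230
  230]
 [190 199 203 211 220 226 230 229 229 230 230 229 231 231 230 230 229 230
  230]
 [148 153 166 173 183 203 222 228 228 229 229 230 228 231 229 230 230 230
  230]
 [128 130 133 138 152 185 217 227 227 225 226 228 228 228 228 232 229 230
  230]]
```

```bash
python3 -m crank '{"travel":[[0.02,-0.05,0.01],[0.04,-0.09,0.02],[0.11,-0.09,-0.18],[0.18,-0.09,-0.36],[0.25,-0.09,-0.55]],"turn":[[0,0,0],[0,0,0],[0,0,0],[0,0,0],[0,0,0]],"gripper":[1,1,1,1,1]}'
cat > st.py <<'E'
from h import *
from scipy.spatial.transform import Rotation as R
o=bot.observe()
z=R.from_euler('xyz',o['tool_rot']).apply([0,0,1]);tip=o['position']+z*.0883
print('tip',tip,'z',z,'ang',np.degrees(np.arccos(z@[np.sin(np.radians(20)),0,-np.cos(np.radians(20))])),'F',o['force'],'along',-o['force']@z,'q',o['qpos'].round(3))
E
python3 st.py
```

```text
clock: 14.0
position: [0.5124, -0.0003, 0.1383]
tool_rot: [2.832, 0.164, 2.044]
force: [0.3, -0.1, -1.9]
grip_width: 0.0255
finger_force: 59.3
tip [ 5.42590471e-01 -2.47928313e-04  5.53525401e-02] z [ 3.42357138e-01  1.15203669e-04 -9.39569889e-01] ang 0.021583146769654643 F [ 0.34484277 -0.05277085 -1.93943918] along -1.9402919591995038 q [-0.404  0.391  0.318  2.277 -0.487  0.162  0.838]
```

```bash
python3 -m crank '{"travel":[[0.03,0,-0.09],[0.07,0,-0.19],[0.07,0,-0.19],[0.07,0,-0.19],[0.07,0,-0.19]],"turn":[[0,0,0],[0,0,0],[0,0,0],[0,0,0],[0,0,0]],"gripper":[1,1,1,1,1]}'
python3 st.py
python3 -m crank '{"travel":[[0.03,0,-0.09],[0.07,0,-0.19],[0.07,0,-0.19],[0.07,0,-0.19],[0.07,0,-0.19]],"turn":[[0,0,0],[0,0,0],[0,0,0],[0,0,0],[0,0,0]],"gripper":[1,1,1,1,1]}'
python3 st.py
```

```text
clock: 14.5
position: [0.513, -0.0002, 0.1365]
tool_rot: [2.832, 0.164, 2.044]
force: [-0.5, -0.0, 1.0]
grip_width: 0.026
finger_force: 59.7
tip [ 5.43223332e-01 -2.35988040e-04  5.35118261e-02] z [ 3.42236885e-01 -2.51468177e-05 -9.39613705e-01] ang 0.013294244194712725 F [-0.48646727 -0.00281839  1.04939671] along 1.1525144998182806 q [-0.419  0.398  0.339  2.277 -0.558  0.162  0.908]
clock: 15.0
position: [0.5137, -0.0002, 0.1346]
tool_rot: [2.832, 0.164, 2.044]
force: [-1.2, -0.4, 2.7]
grip_width: 0.0253
finger_force: 59.8
tip [ 5.43932132e-01 -2.07069001e-04  5.16413901e-02] z [ 3.42225818e-01  3.95381762e-05 -9.39617735e-01] ang 0.012744070016988223 F [-1.23479418 -0.40392559  2.73673366] along 2.99407790102408 q [-0.431  0.406  0.355  2.277 -0.622  0.162  0.971]
```

```bash
python3 -m crank '{"travel":[[0.03,0,-0.08],[0.03,0,-0.08],[0.03,0,-0.08],[0.03,0,-0.08],[0.03,0,-0.08]],"turn":[[0,0,0],[0,0,0],[0,0,0],[0,0,0],[0,0,0]],"gripper":[1,1,1,1,1]}'
python3 - <<'E'
from h import *
F=[]
I=0
for k in range(6):
    I=I+grab('scene',f's9')['pixels'].astype(float)[:,:,::-1]/6; o=bot.observe();F.append(o['force'])
print(np.mean(F,0),np.mean(F,0)@[-.342,0,.94])
A=cv2.imread('pics/scene6.png').astype(int);r=slice(251,265);c=slice(279,295);I=I.round().astype(int)
print('R-G');print(I[r,c,2]-I[r,c,1]);print('G');print(I[r,c,1])
E
python3 st.py
```

```text
clock: 15.5
position: [0.514, -0.0002, 0.1337]
tool_rot: [2.832, 0.164, 2.044]
force: [-1.0, 0.3, 3.1]
grip_width: 0.0257
finger_force: 59.8
[-0.5518981   0.51544901  2.90024151] 2.914976165880963
R-G
[[ -1  -2  -5  -5  -6  -9  -7 -10 -11  -8  -5  -4  -2  -3  -3  -3]
 [ -3  -5  -6  -6  -9  -7  -8 -10  -9  -8  -4  -1  -2  -1  -2  -2]
 [ -4  -6  -8  -7  -7  -6  -6  -7  -8  -5  -3  -2  -1  -1   1   1]
 [ -5  -4  -4  -4  -5  -5  -4  -5  -6  -4  -2   0  -1  -1   0   2]
 [ -3  -2  -4  -3  -5  -3  -3  -2  -3  -2   3   2   0  -1   0   1]
 [ -2  -2   0  -3  -2  -3  -2  -2  -1   2   9   8  -1  -1  -1   1]
 [ -2  -1  -1  -1  -2  -1  -1   0   1   8  21  13   1  -1   0   1]
 [  2  -1   0  -2   0   3   5   6   7  17  28  18   3  -2   0   1]
 [  2  -1   0   0   4  15  20  20  21  25  22  11   1  -1   0   1]
 [  1   1   0  -1   4  11  17  22  22  16   9   2   0  -3  -1   1]
 [  0   0   0   0   0   2   5  10   9   4   2  -1  -1  -2  -1   1]
 [  2   1  -1   0  -2   0   1   1   1   1   0  -1  -1  -1   0   1]
 [  2   2   0   0   0  -1  -1   0   0   0  -1  -1   0   0   1   1]
 [  1   1   0   1  -1   1   
[... 528 characters left out ...]
  78  67  61  60  64  70  97 160 204 204 170 157]
 [ 73  70  90 100  91  72  62  62  68  82 126 186 208 191 144 131]
 [ 66  61  89 108 108  95  87  82  85 105 152 196 196 168 117 104]
 [ 60  49  72 100 110 111 108 104 109 132 171 187 163 128  92  90]
 [ 59  41  53  76  96 106 110 111 114 133 160 151 118  92  71  84]
 [ 60  37  39  52  69  85  94  96  99 108 119 104  83  67  54  79]
 [ 63  38  36  38  47  56  66  69  72  73  76  69  56  47  47  77]]
tip [ 5.44219586e-01 -1.94771504e-04  5.07610984e-02] z [ 3.42138819e-01 -5.42102179e-06 -9.39649418e-01] ang 0.007242821355099697 F [-1.49046581  1.08485612  2.16141261] along 2.540922193216467 q [-0.435  0.409  0.361  2.277 -0.648  0.162  0.996]
```

```bash
python3 -m crank '{"travel":[[0.01,0,-0.02],[0.01,0,-0.02],[0.01,0,-0.02],[0.01,0,-0.02],[0.01,0,-0.02]],"turn":[[0,0,0],[0,0,0],[0,0,0],[0,0,0],[0,0,0]],"gripper":[1,1,1,1,1]}'
python3 st.py; python3 -c "
from workcell import bot
print(bot.job_done())"
```

```text
clock: 16.3
position: [0.5141, -0.0002, 0.1335]
tool_rot: [2.832, 0.164, 2.044]
force: [-0.7, 0.2, 4.3]
grip_width: 0.0261
finger_force: 59.8
tip [ 5.44280358e-01 -1.77916435e-04  5.05445021e-02] z [ 3.42084191e-01  1.31373931e-05 -9.39669307e-01] ang 0.003977121965629274 F [-0.65597503  0.22146764  4.32359875] along 4.287148820509701 q [-0.436  0.41   0.362  2.277 -0.653  0.162  1.002]
the job is handed in; nothing more can be done
None
```

I handed the job in at 16.3 s: the cap stands open side down in the tray, and the probe is held square to the pad with its head about 5 mm in (estimated from force and travel) and its tip within about 1–2 mm of the red dot by camera estimate.

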